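# Mount the domed antenna head on the positioner spindle

## Robot

A 6-joint arm with a two-finger parallel gripper is mounted at the origin on a cart in front of the work surface, level with it; the furniture and walls round the work are solid. World frame = base frame: x ahead of the robot, y to its left, z up, the work surface at z = 0. Lengths are in m, angles in rad, forces in N, time in s.
With the tool pointing down it reaches from about 0.35 to 0.925 m from the base axis. Payload 6.4 kg.
Tool frame: the origin (TCP) lies midway between the tips of the shut fingers; the grasp point (between the pads) lies 19 mm behind it; x points along the fingers, y is the direction in which the jaws open and shut, and the axes are right-handed (so a half turn about x gives the same grasp; the last joint's range is limited). The gripper opens to 94 mm and grips with 3 to 60 N. Pads are 16 mm wide; open, the fingers measure 119 mm over their backs; the gripper's body (75 mm by 177 mm) begins 78 mm behind the grasp point.
Start: joints at [-1.387, 0.245, 1.558, -0, 1.339, -0.174], TCP at [0.228, -0.609, 0.205] pointing down, gripper open.
Joint ranges: [-3.13, 3.13], [-1.02, 2.26], [0.13, 2.54], [-0.95, 4.09], [0.21, 2.88], [-2.74, 2.74]. Speed limits (rad/s): [2.57, 2.57, 3.14, 3.14, 3.14, 3.14].

## Interface

Orientations are given as a 3x3 rotation matrix whose columns are the frame's x, y, z axes.
In Python, from cell import sense, snapshot, order gives the robot as it stands. The module is installed in compiled form; this text tells all that it offers.
- The arm moves only by the tool jog_arm, never from a script. Its argument "plan" is a list of rows, each a list of 7 numbers: the turn, a rotation vector about the tool's x, y, z in degrees, then the shift along the tool's x, y, z in m, then the finger opening in m, from 0 to 0.094. In form: [[rx, ry, rz, dx, dy, dz, claw], ...]. A call has 1 to 20 rows; each row shifts and turns the commanded pose from where the row before left it, along the tool's axes as they then stand; what a row does not reach is not made up. A row lasts 1/10 s, in which the tool goes at most 50 mm and 8.59 degrees, less where a joint would pass 70% of its speed; a pose out of reach is approached as far as the arm can. A call with a gripper value outside its range is refused whole. The fingers move at their own pace and stop on an object; the grip force is fixed at half the most. Time passes only in rows, so rows that do not move let the fingers close. It gives the time, the measured TCP pose, the force and the opening at its end, in the units of the state.
- sense(): the state, without advancing time (a new reading comes with each control period).
- snapshot(name): name is "scene" or "top"; returns a dict with "image" (400x640x3 uint8, red, green, blue), "range_z" (400x640 float32, m along the optical axis (not along the pixel's ray), 0 where there is no reading), "vertical_fov" (degrees; the focal length in pixels is half the picture's height over the tangent of half this angle, whatever the lens; pixels are square), "cx", "cy" (the principal point, pixels), "cam_to_world" (4x4, takes a point from camera to world coordinates). Camera axes: x right, y down, z forward; pixel columns grow to the right and rows downward; lengths in m; the calibration is good to about 2 mm. A picture is of the moment at which its call begins.
- order.job_done(): hands the job in, once; it reports no verdict.
The state is a dict: "t": time; "joint_pos": joint angles; "qvel": joint speeds; "effort": joint torques, N m; "position": TCP position; "ee_rot": TCP orientation; "ft_force": force on the tool from outside, world axes, zero at the start; "wrist_torque": the same for the moment, N m; "gripper_width": opening from 0.0 (shut) to 1.0 (fully open).
Only numpy, scipy, OpenCV 4.12 (cv2) and the standard library are available. Lean on these libraries where they do the work, as an engineer would, in place of code of your own. Each camera call takes 0.05 s, during which the arm holds its last target.

## Task

Take the antenna head with the round dome out of the rack and mount it on the antenna positioner: lower its tapered shank into the spindle, with the two slots of its flange over the spindle's two drive dogs, until the flange lies flush on the spindle face. Do not drop it in, let go of it when it is home, and leave the other head standing in its rack hole.

Things in the scene. Friction and masses are not known exactly. Their poses are not given: they have to be found in the camera images.
- dome_head: Antenna head to mount, about 0.25 to 0.42 kg. Upwards: conical steel shank 45 mm long (17 mm across near its foot, 30 mm at the flange), round flange 52 mm across, 10 mm thick, square aluminium hub 32 x 32 mm to grip by, faces square to x and y, white round dome 27 mm across. Origin: on the axis at the flange's underside; z up (shank -45 to 0, flange 0 to 10, hub 10 to 48, dome 48 to 70 mm).
- dome_slot (a point): Middle of one of the two drive slots in the dome head's flange, on its +x side, 22 mm from the axis, at the flange's underside; the other is opposite at -x (half a turn round is the same). Each slot is open at the rim, 12 mm wide, cut in to 17 mm from the axis, through the full thickness.
- block_head: The other antenna head, to be left alone: the same shank, flange and square hub, but topped by a flat rectangular white block 26 x 15 x 22 mm instead of the dome. Same origin and axes.
- rack: Fixed grey metal rack: a plate 75 x 230 mm (253 mm over its feet), top at 62 mm, with two round 37 mm holes on its long (y) axis, 65 mm either side of the middle. Each head hangs upright in a hole by its flange, turned anyhow; which head is in which hole varies. Origin under the middle, on the bench.
- positioner: Fixed antenna positioner: a square grey housing 132 x 132 mm and 58 mm high with a motor box at its +x side; the round steel spindle, 61 mm across, stands up out of its middle. Origin under the spindle axis, on the bench.
- spindle_nose (a point): Centre of the spindle's flat upper face, 75 mm above the bench; z up; turns with the spindle. Below it the tapered bore, 31 mm across at the mouth, 50 mm deep; the shank has 0.6 mm to spare all round when the flange lies on the face. The spindle starts within about 50 degrees of the bench's axes, held by a brake that yields above 0.4 N m.
- spindle_dog (a point): Middle of the foot of one of the two steel drive dogs on the spindle face, on its +x side, 22 mm from the axis; the other is opposite at -x. Each is 6 mm long (along the radius), 8 mm wide and 7 mm tall, with 2 mm play each side in a slot of the flange.
There are look-alikes about, which are no part of the job. What is shaped like the dome_head but green is not meant. Leave any red look-alike of the positioner alone.

How it is judged:
At the end, for the whole second after the job is handed in: The domed head sits in the spindle at rest: flange underside within 3 mm of the spindle face, axes within 3 mm, tilted less than 4 degrees, its slots in line with the dogs within 11 degrees; the other head still stands upright in its rack hole, within 15 mm of where it was (z of dome_head in the frame of spindle_nose between -0.003 and 0.003 m and horizontal distance between dome_head and spindle_nose below 0.003 m and angle between the x axis of dome_head and the x axis of spindle_nose, either way round below 0.2 rad and angle between dome_head's own z axis and vertical below 0.07 rad and linear speed of dome_head below 0.02 m/s and distance of block_head from where it was at the start of the episode below 0.015 m and angle between block_head's own z axis and vertical below 0.1 rad); the robot touches nothing.
It fails at once if the domed head is dropped: it moves faster than 0.5 m/s with no finger on it (linear speed of dome_head above 0.5 m/s and contact force between the fingers and dome_head below 0.1 N).
It fails at once if the other head is lifted out of or knocked from its rack hole (distance of block_head from where it was at the start of the episode above 0.04 m).
It also fails if it takes over 40 s, if anything falls off the work surface, if the arm or the gripper's body presses on something with over 40 N, if the wrist force passes 120 N, or if a joint passes its speed limit or range.

## Working session

There is one attempt and no reset: what is moved stays moved. The work goes in short steps, Python scripts to look and compute and a tool call to move; the robot and the scene stay as the last step left them, time stands still between calls to the robot, and variables do not carry over. Pictures are saved under pics/ and viewed, and the job is handed in when it is done.

Besides the shell and the picture viewer there is one more tool, called in YAML: its name, and indented under it one key for each argument. jog_arm: Moves the arm, as the interface text tells. Its arguments: {"type":"object","properties":{"plan":{"type":"array","items":{"type":"array","items":{"type":"number"}}}},"required":["plan"]}

```bash
mkdir -p pics; cat > h.py <<'E'
import numpy as np, cv2, pickle
from cell import sense, snapshot, order
def take(name, tag):
    s=snapshot(name); pickle.dump(s,open(f'pics/{tag}.pkl','wb'))
    cv2.imwrite(f'pics/{tag}.png', s['image'][:,:,::-1]); return s
def load(tag): return pickle.load(open(f'pics/{tag}.pkl','rb'))
def f(s): return 200/np.tan(np.radians(s['vertical_fov'])/2)
def ray(s,u,v):
    d=np.array([(u-s['cx'])/f(s),(v-s['cy'])/f(s),1.]); T=s['cam_to_world']
    return T[:3,3],T[:3,:3]@d
def onplane(s,u,v,z):
    o,d=ray(s,u,v); return o+d*(z-o[2])/d[2]
def cloud(s):
    v,u=np.mgrid[0:400,0:640]; z=s['range_z']
    P=np.stack([(u-s['cx'])/f(s)*z,(v-s['cy'])/f(s)*z,z],-1)
    T=s['cam_to_world']; W=P@T[:3,:3].T+T[:3,3]; W[z==0]=np.nan; return W
def proj(s,p):
    T=s['cam_to_world']; q=T[:3,:3].T@(np.asarray(p)-T[:3,3]); return q[0]/q[2]*f(s)+s['cx'],q[1]/q[2]*f(s)+s['cy']
E
python3 - <<'E'
from h import *
for n in('scene','top'):
    s=take(n,n+'0'); print(n,s['vertical_fov'],s['cx'],s['cy'],f(s)); print(s['cam_to_world'].round(3))
print(sense())
E
```

```text
scene 52.05528101743438 318.13514169664217 205.08107750739882 409.5591883795756
[[-0.63  -0.495  0.598 -0.241]
 [-0.776  0.39  -0.495  0.782]
 [ 0.011 -0.777 -0.63   0.896]
 [ 0.     0.     0.     1.   ]]
top 44.33810800402148 312.7620449019465 200.71749706514854 490.8426909134529
[[-0.009 -0.995  0.095  0.387]
 [-1.     0.008 -0.016  0.139]
 [ 0.015 -0.095 -0.995  1.513]
 [ 0.     0.     0.     1.   ]]
{'t': 0.1, 'joint_pos': array([-1.38707201e+00,  2.45727414e-01,  1.55889563e+00, -6.28642868e-06,
        1.33872342e+00, -1.74079292e-01]), 'qvel': array([-0.00066599, -0.00261398, -0.00274993, -0.00062365, -0.00079586,
       -0.00053689]), 'effort': array([ 1.18630996e-03, -4.16913521e+01, -3.15525484e+01,  6.87164837e-02,
        3.09391308e-02, -5.48081653e-05]), 'position': array([ 0.2275557 , -0.60827728,  0.20446443]), 'ee_rot': array([[-3.26422653e-04,  3.50218871e-01, -9.36667836e-01],
       [ 1.72317495e-03, -9.36666299e-01, -3.50218897e-01],
       [-9.99998462e-01, -1.72836193e-03, -2.97739288e-04]]), 'ft_force': array([-0.18449707, -0.00834023,  0.45345138]), 'wrist_torque': array([-0.01887537, -0.05453206, -0.02532242]), 'gripper_width': 0.9964947885003504}
```

View pics/scene0.png

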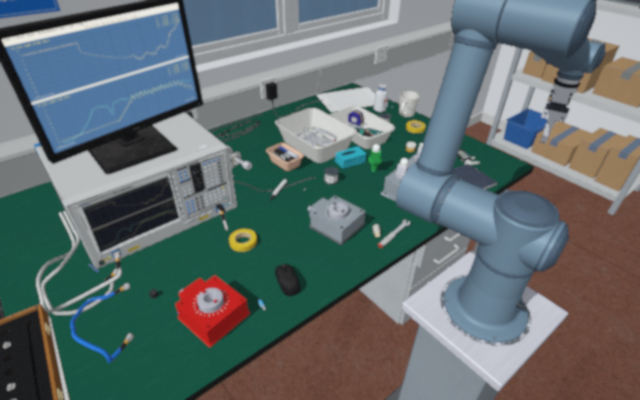

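View pics/top0.png

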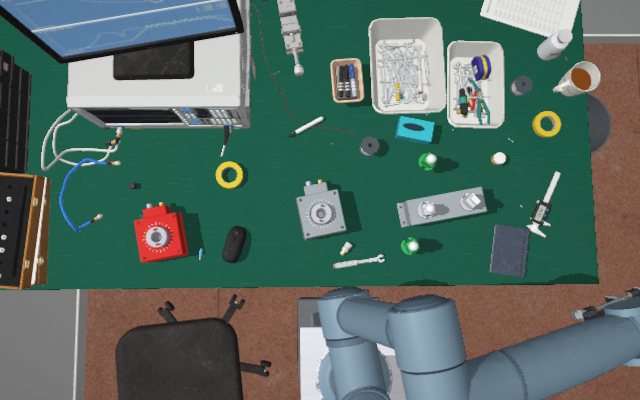

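The top view shows the grey positioner at (320,213), the red look-alike at (160,237), and the rack at (442,207) with heads at (428,209) and (470,202). There are green look-alikes at (428,161) and (411,246). I'll enlarge the rack and the positioner.

```bash
python3 - <<'E'
from h import *
s=load('top0'); im=s['image'][:,:,::-1]
a=cv2.resize(im[180:235,390:495],None,fx=7,fy=7,interpolation=cv2.INTER_CUBIC)
b=cv2.resize(im[175:245,285:355],None,fx=8,fy=8,interpolation=cv2.INTER_CUBIC)
cv2.imwrite('pics/rack0.png',a); cv2.imwrite('pics/pos0.png',b)
W=cloud(s)
for n,(u,v) in dict(headA=(428,209),headB=(470,202),rackmid=(449,207),sp=(320,213)).items():
    print(n,np.nanmedian(W[v-1:v+2,u-1:u+2].reshape(-1,3),0))
E
```

```text
headA [ 0.49318952 -0.20878873  0.12980475]
headB [ 0.5139472  -0.33631594  0.11071127]
rackmid [ 0.50373531 -0.28875168  0.06366215]
sp [0.49187051 0.09416924 0.02377795]
```

View pics/rack0.png

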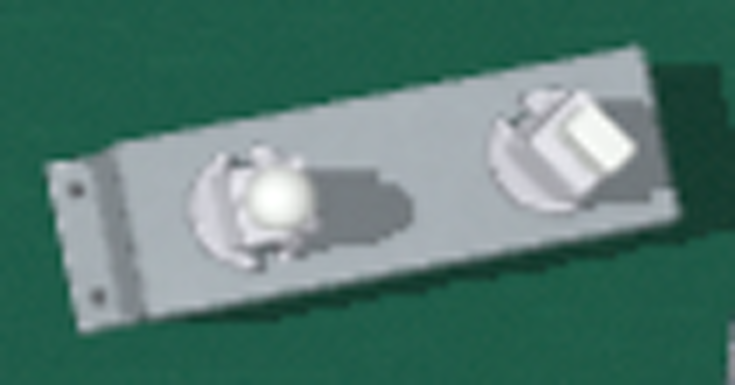

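View pics/pos0.png

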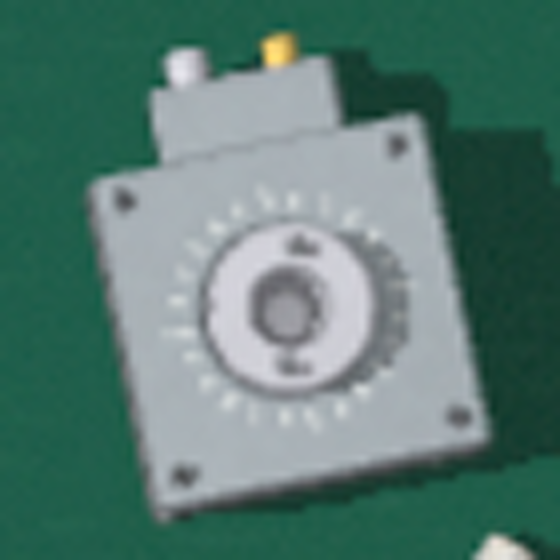

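The enlarged crop settles which head is meant: A at (428,209) has the round dome in white, and B at (470,202) has the rectangular block. Next I'll measure the poses.

```bash
python3 - <<'E'
from h import *
for tag in('top0','scene0'):
    s=load(tag); W=cloud(s); print(tag)
    X,Y,Z=W[...,0],W[...,1],W[...,2]
    near=np.hypot(X-.49,Y-.095)<.045
    for lo,hi in((.052,.064),(.069,.079),(.079,.09)):
        m=near&(Z>lo)&(Z<hi); print(' sp',lo,m.sum(),W[m].mean(0) if m.sum() else'')
        if lo==.069:
            c=cv2.minEnclosingCircle(W[m][:,:2].astype(np.float32)); print('  circ',c)
    near=np.hypot(X-.493,Y+.21)<.045
    for lo,hi in((.066,.078),(.09,.105),(.105,.116),(.122,.14)):
        m=near&(Z>lo)&(Z<hi)
        print(' head',lo,m.sum(),W[m].mean(0) if m.sum() else'')
        if m.sum()>3: print('  circ',cv2.minEnclosingCircle(W[m][:,:2].astype(np.float32)), 'rect',cv2.minAreaRect(W[m][:,:2].astype(np.float32)))
    m=(np.hypot(X-.503,Y+.27)<.16)&(Z>.056)&(Z<.067)
    print(' rack',m.sum(),cv2.minAreaRect(W[m][:,:2].astype(np.float32)))
s=load('top0')
# intensity: spindle face
g=cv2.cvtColor(s['image'],cv2.COLOR_RGB2GRAY); print(g[196:230,303:338])
s=load('scene0'); im=s['image'][:,:,::-1]
u,v=map(int,proj(s,(.49,.095,.075)));print(u,v)
cv2.imwrite('pics/pos0s.png',cv2.resize(im[v-25:v+25,u-30:u+30],None,fx=10,fy=10,interpolation=cv2.INTER_CUBIC))
u,v=map(int,proj(s,(.493,-.205,.09)));print(u,v)
cv2.imwrite('pics/rack0s.png',cv2.resize(im[v-30:v+30,u-35:u+35],None,fx=9,fy=9,interpolation=cv2.INTER_CUBIC))
E
```

```text
top0
 sp 0.052 350 [0.49077686 0.0960547  0.05708452]
 sp 0.069 200 [0.48955228 0.09342275 0.0741963 ]
  circ ((0.4889826774597168, 0.0939963161945343), 0.030441924929618835)
 sp 0.079 38 [0.48711342 0.09378015 0.0807968 ]
 head 0.066 103 [ 0.49520191 -0.20481114  0.07036637]
  circ ((0.49339810013771057, -0.2100210040807724), 0.0423244945704937) rect ((0.5002368688583374, -0.20791947841644287), (0.0678139254450798, 0.08376554399728775), 19.207117080688477)
 head 0.09 18 [ 0.49917536 -0.20430732  0.09945719]
  circ ((0.4983097314834595, -0.21360209584236145), 0.02049890160560608) rect ((0.5028365850448608, -0.2060830295085907), (0.01921256072819233, 0.04076404124498367), 58.95059585571289)
 head 0.105 47 [ 0.49575354 -0.21087334  0.10974337]
  circ ((0.4976789951324463, -0.21586446464061737), 0.020823631435632706) rect ((0.4970589876174927, -0.214990496635437), (0.031858161091804504, 0.0323849655687809), 8.978632926940918)
 head 0.122 60 [ 0.49712456 -0.21550762  0.12868659]
  circ ((0.4963485598564148, -0.216262549161911), 0.013045670464634895) rect ((0.49780359864234924, -0.2162665
[... 1004 characters left out ...]
 0.020077252760529518) rect ((0.4947836697101593, -0.2127242237329483), (0.03134211152791977, 0.028094535693526268), 15.500016212463379)
 head 0.122 26 [ 0.49217218 -0.21065028  0.1270508 ]
  circ ((0.49310123920440674, -0.2111208438873291), 0.012293020263314247) rect ((0.49145346879959106, -0.2116590291261673), (0.02084360644221306, 0.01843201369047165), 66.4730453491211)
 rack 186 ((0.5282920598983765, -0.24697545170783997), (0.1806880086660385, 0.18452538549900055), 60.38692092895508)
[[156 162 168 ... 175 176 177]
 [173 174 174 ... 174 174 175]
 [174 175 176 ... 174 175 174]
 ...
 [169 177 177 ... 172 172 171]
 [168 176 177 ... 171 171 173]
 [166 178 177 ... 173 172 172]]
337 207
401 170
```

View pics/pos0s.png

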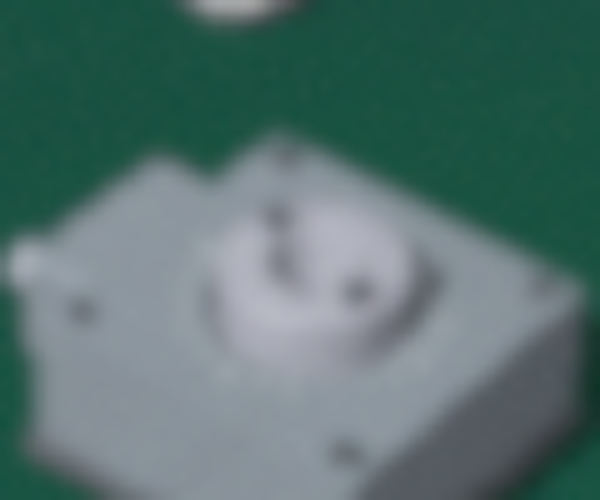

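View pics/rack0s.png

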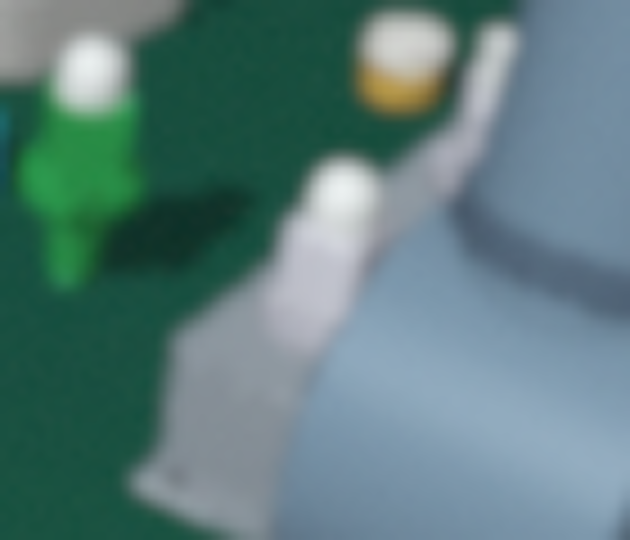

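```bash
python3 - <<'E'
from h import *
s=load('top0'); im=s['image'][:,:,::-1]
a=cv2.resize(im[195:225,412:442],None,fx=20,fy=20,interpolation=cv2.INTER_CUBIC)
a=cv2.normalize(a.astype(float),None,0,255,cv2.NORM_MINMAX)
a=np.clip((a-90)*1.6,0,255).astype(np.uint8)
cv2.imwrite('pics/headz.png',a)
b=cv2.resize(im[196:230,303:337],None,fx=17,fy=17,interpolation=cv2.INTER_CUBIC)
cv2.imwrite('pics/spz.png',b)
# hub side mask in depth
W=cloud(s);Z=(W[...,2]*1000)
np.set_printoptions(linewidth=250)
print(Z[197:222,414:440].round().astype(int))
print(Z[198:228,304:336].round().astype(int))
E
```

```text
[[                  -6                   -6                    1                   -8                    0                   -1                   -1                   -1                   59                   67                   66
                    61                   58                   56                   62                   65                   69                   61                   61                   62                   65                   59
                    61                   59                   64                   59]
 [                  -2                   -3                   -4                   68                   57                   67                   62                   60                   62                   59                   59
                    67                   63                   69                   58                   64                   59                   57                   60                   66                   61                   66
                    60                   63                   63                 
[... 28228 characters left out ...]
  58                   55                   57                   56                   58                   57                   54
                    53                   58                   57                   59                   55                   55                   61                   54                   53                   57                   57
                    58                   61                   55                   59                   59                   61                   56                   60                   58                   63]]<stdin>:12: RuntimeWarning: invalid value encountered in cast
<stdin>:13: RuntimeWarning: invalid value encountered in cast
```

View pics/headz.png

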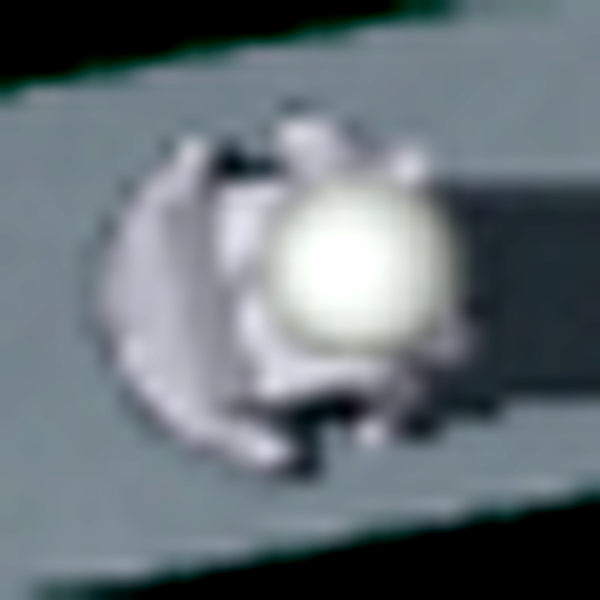

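View pics/spz.png

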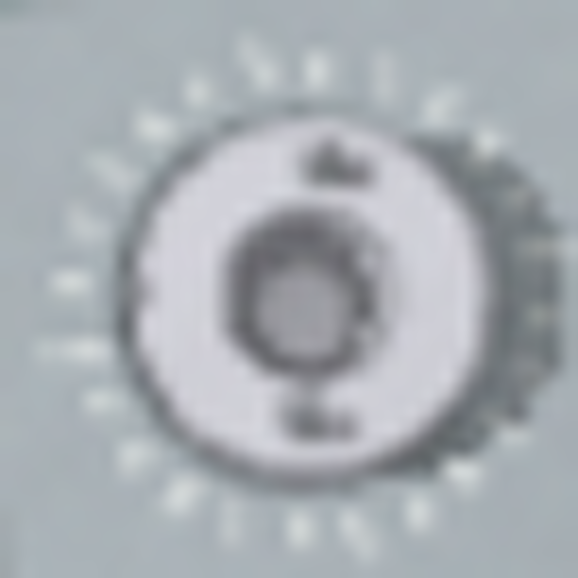

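```bash
cat > m.py <<'E'
from h import *
s=load('top0')
P=lambda x,y,k,u0,v0,z: onplane(s,(x+.5)/k-.5+u0,(y+.5)/k-.5+v0,z)
print('disc',P(309.5,290,17,303,196,.075),'w',P(132,290,17,303,196,.075)[1]-P(487,290,17,303,196,.075)[1],'bore',P(308,291.5,17,303,196,.075))
a,b=P(340,165,17,303,196,.078),P(318,418,17,303,196,.078)
print('dogs',a,b,np.hypot(*(a-b)[:2]),np.degrees(np.arctan2(*(a-b)[1::-1])))
W=cloud(s);X,Y,Z=np.moveaxis(W,-1,0)
m=(np.hypot(X-.489,Y-.094)<.029)&(np.hypot(X-.489,Y-.094)>.017)&(Z>.0795)
p=W[m]; up=p[:,0]>.489
print(p[up].mean(0),p[~up].mean(0),up.sum(),(~up).sum())
hy=[P(x,y,20,412,195,.11) for x,y in((215,190),(255,388),(415,360))]
e=hy[0]-hy[1]; print('hub left edge yaw',np.degrees(np.arctan2(e[1],e[0])),np.linalg.norm(e)); e=hy[1]-hy[2]; print('hub bottom edge yaw',np.degrees(np.arctan2(-e[0],e[1])))
print('corner',hy[1], 'dome top at .118', P(363,265,20,412,195,.118))
# flange circle
print('flange', P(100,290,20,412,195,.072))
r=[P(x,y,20,412,195,.072) for x,y in((245,155),(322,430))]; e=r[0]-r[1]; print('slots',r,np.degrees(np.arctan2(e[1],e[0])),np.mean(r,0))
E
python3 m.py
```

```text
disc [0.48940641 0.09358482 0.075     ] w 0.06136159597681895 bore [0.48914879 0.09384691 0.075     ]
dogs [0.51078303 0.08817664 0.078     ] [0.4670922  0.09245654 0.078     ] 0.04389995653239394 -5.594771519159985
[0.50303116 0.09374992 0.0805831 ] [0.47131081 0.0979423  0.08194154] 16 13
hub left edge yaw 9.702772981249659 0.029023276815546055
hub bottom edge yaw 9.398153085313153
corner [ 0.48060445 -0.20296089  0.11      ] dome top at .118 [ 0.49757313 -0.21706482  0.118     ]
flange [ 0.49783635 -0.18970985  0.072     ]
slots [array([ 0.51768873, -0.21182402,  0.072     ]), array([ 0.47685308, -0.22196307,  0.072     ])] 13.943945021134056 [ 0.4972709  -0.21689355  0.072     ]
```

jog_arm:
  plan:
    - [-7.95, 0, 0, 0, 0, 0, 0.07]
    - [-7.95, 0, 0, 0, 0, 0, 0.07]
    - [-7.95, 0, 0, 0, 0, 0, 0.07]
    - [-7.95, 0, 0, 0, 0, 0, 0.07]
    - [-7.95, 0, 0, 0, 0, 0, 0.07]
    - [-7.95, 0, 0, 0, 0, 0, 0.07]
    - [-7.95, 0, 0, 0, 0, 0, 0.07]
    - [-7.95, 0, 0, 0, 0, 0, 0.07]
    - [-7.95, 0, 0, 0, 0, 0, 0.07]
    - [-7.95, 0, 0, 0, 0, 0, 0.07]
    - [0, 0, 0, 0, 0, 0, 0.07]

```text
t: 1.2
position: [0.2276, -0.6085, 0.2049]
ee_rot: [[-0.0, 0.985, 0.173], [0.001, 0.173, -0.985], [-1.0, 0.0, -0.001]]
ft_force: [-0.4, -0.2, 0.3]
gripper_width: 0.744
```

```bash
cat > g.py <<'E'
from h import *
import sys
def rep(target=None):
    s=sense(); p=s['position'];R=s['ee_rot']
    print('t',s['t'],'p',p.round(4),'yaw',np.degrees(np.arctan2(R[1,1],R[0,1])).round(2),'tilt',np.degrees(np.arccos(-R[2,0])).round(2),'F',s['ft_force'].round(2),'T',s['wrist_torque'].round(2),'w',round(s['gripper_width']*94,1),'q',s['joint_pos'].round(2))
    if target is not None: print('tool shift',(R.T@(np.array(target)-p)).round(4))
if __name__=='__main__': rep([float(a) for a in sys.argv[1:4]] if len(sys.argv)>3 else None)
E
python3 g.py .4977 -.2162 .2045
```

```text
t 1.2 p [ 0.2276 -0.6085  0.2049] yaw 9.98 tilt 0.06 F [-0.37 -0.19  0.28] T [-0.04 -0.1  -0.03] w 70.0 q [-1.39  0.25  1.56  0.    1.34 -1.56]
tool shift [ 0.0007  0.334  -0.3396]
```

jog_arm:
  plan:
    - [0, 0, 0, 0, 0.0334, -0.034, 0.07]
    - [0, 0, 0, 0, 0.0334, -0.034, 0.07]
    - [0, 0, 0, 0, 0.0334, -0.034, 0.07]
    - [0, 0, 0, 0, 0.0334, -0.034, 0.07]
    - [0, 0, 0, 0, 0.0334, -0.034, 0.07]
    - [0, 0, 0, 0, 0.0334, -0.034, 0.07]
    - [0, 0, 0, 0, 0.0334, -0.034, 0.07]
    - [0, 0, 0, 0, 0.0334, -0.034, 0.07]
    - [0, 0, 0, 0, 0.0334, -0.034, 0.07]
    - [0, 0, 0, 0, 0.0334, -0.034, 0.07]
    - [0, 0, 0, 0, 0, 0, 0.07]
    - [0, 0, 0, 0, 0, 0, 0.07]

```text
t: 2.4
position: [0.4977, -0.2152, 0.2052]
ee_rot: [[-0.001, 0.985, 0.174], [-0.0, 0.174, -0.985], [-1.0, -0.001, -0.0]]
ft_force: [-0.0, 0.9, 0.4]
gripper_width: 0.747
```

```bash
python3 g.py .4977 -.2162 .078; python3 - <<'E'
from h import *
s=take('scene','scene1')
u,v=map(int,proj(s,(.493,-.205,.12)));print(u,v)
cv2.imwrite('pics/s1.png',cv2.resize(s['image'][v-50:v+40,u-60:u+60,::-1],None,fx=6,fy=6,interpolation=cv2.INTER_CUBIC))
E
```

```text
t 2.4 p [ 0.4977 -0.2152  0.2052] yaw 10.01 tilt 0.03 F [-0.02  0.85  0.44] T [-0.02 -0.11  0.06] w 70.2 q [-0.62 -0.01  1.83 -0.    1.32 -0.79]
tool shift [ 1.272e-01 -1.000e-04  1.000e-03]
403 163
```

View pics/s1.png

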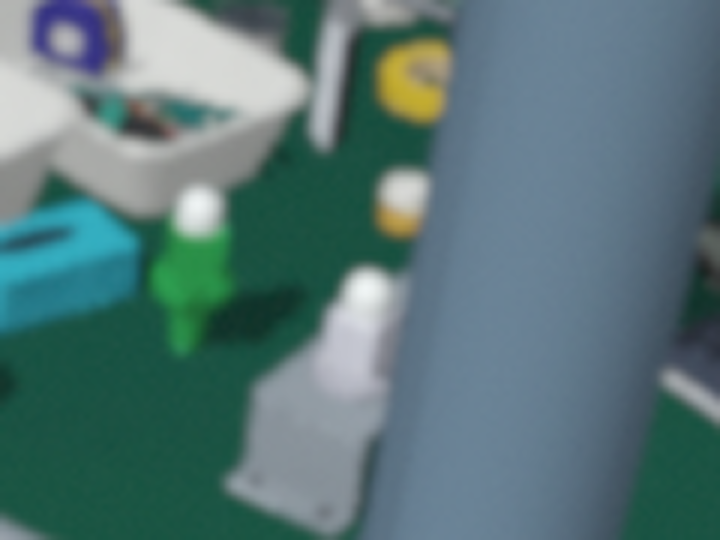

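```bash
python3 - <<'E'
from h import *
s=load('scene1'); print(proj(s,(.4977,-.2162,.1185)), (368+.5)/6-.5+343,(290.5)/6-.5+113)
print(onplane(s,(368+.5)/6-.5+343,(290.5)/6-.5+113,.1185))
print(proj(load('scene0'),(.4893,.0937,.075)))
E
```

```text
(np.float64(404.24394458758786), np.float64(161.69935124055857)) 403.9166666666667 160.91666666666666
[ 0.50177712 -0.21908628  0.1185    ]
(np.float64(338.41018556801396), np.float64(207.54747927338173))
```

jog_arm:
  plan:
    - [0, 0, 0, 0.03, 0, 0.001, 0.07]
    - [0, 0, 0, 0.03, 0, 0, 0.07]
    - [0, 0, 0, 0.02, 0, 0, 0.07]
    - [0, 0, 0, 0.01, 0, 0, 0.07]
    - [0, 0, 0, 0, 0, 0, 0.07]

```text
t: 2.95
position: [0.4963, -0.2175, 0.1141]
ee_rot: [[-0.002, 0.985, 0.171], [0.002, 0.171, -0.985], [-1.0, -0.002, -0.002]]
ft_force: [0.5, 0.0, 0.2]
gripper_width: 0.743
```

jog_arm:
  plan:
    - [0, 0, 0, 0.015, 0, 0, 0.07]
    - [0, 0, 0, 0.012, 0, 0, 0.07]
    - [0, 0, 0, 0.009, 0, 0, 0.07]
    - [0, 0, 0, 0, 0, 0, 0.07]
    - [0, 0, 0, 0, 0, 0, 0.07]

```text
t: 3.45
position: [0.4978, -0.2169, 0.0794]
ee_rot: [[-0.0, 0.985, 0.174], [0.0, 0.174, -0.985], [-1.0, -0.0, -0.0]]
ft_force: [-0.3, -0.2, -0.8]
gripper_width: 0.746
```

```bash
python3 g.py .4977 -.2162 .077; python3 - <<'E'
from h import *
for n in('top',):
    s=take(n,n+'1')
    u,v=map(int,proj(s,(.497,-.216,.1)));print(u,v)
    cv2.imwrite('pics/t1.png',cv2.resize(s['image'][v-45:v+45,u-60:u+60,::-1],None,fx=6,fy=6,interpolation=cv2.INTER_CUBIC))
E
```

```text
t 3.45 p [ 0.4978 -0.2169  0.0794] yaw 10.0 tilt 0.01 F [-0.31 -0.18 -0.75] T [-0.05 -0.07 -0.03] w 70.1 q [-0.62  0.15  1.92 -0.    1.07 -0.79]
tool shift [ 0.0024  0.0001 -0.0007]
427 208
```

View pics/t1.png

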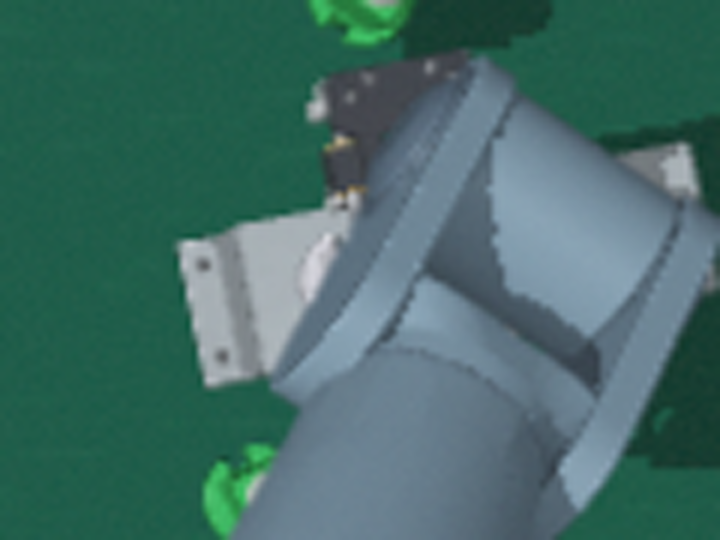

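The arm hides the head from above, but the force reads near zero, so nothing is touching. Closing the fingers.

jog_arm:
  plan:
    - [0, 0, 0, 0.002, 0, 0, 0.07]
    - [0, 0, 0, 0, 0, 0, 0.04]
    - [0, 0, 0, 0, 0, 0, 0.02]
    - [0, 0, 0, 0, 0, 0, 0.02]
    - [0, 0, 0, 0, 0, 0, 0.02]
    - [0, 0, 0, 0, 0, 0, 0.02]
    - [0, 0, 0, 0, 0, 0, 0.02]
    - [0, 0, 0, 0, 0, 0, 0.02]
    - [0, 0, 0, 0, 0, 0, 0.02]

```text
t: 4.4
position: [0.498, -0.2171, 0.0776]
ee_rot: [[0.001, 0.985, 0.174], [-0.0, 0.174, -0.985], [-1.0, 0.001, 0.0]]
ft_force: [0.2, -0.1, -0.8]
gripper_width: 0.336
```

```bash
python3 g.py .4977 -.2162 .077
```

```text
t 4.4 p [ 0.498  -0.2171  0.0776] yaw 10.0 tilt 0.04 F [ 0.21 -0.11 -0.77] T [-0.07 -0.35  0.03] w 31.6 q [-0.62  0.15  1.92  0.    1.07 -0.79]
tool shift [ 0.0006 -0.0001 -0.0009]
```

Width is 31.6 mm, which matches a squarely gripped 32 mm hub. Lifting.

jog_arm:
  plan:
    - [0, 0, 0, -0.005, 0, 0, 0.02]
    - [0, 0, 0, -0.015, 0, 0, 0.02]
    - [0, 0, 0, -0.025, 0, 0, 0.02]
    - [0, 0, 0, -0.03, 0, 0, 0.02]
    - [0, 0, 0, -0.03, 0, 0, 0.02]
    - [0, 0, 0, -0.02, 0, 0, 0.02]
    - [0, 0, 0, 0, 0, 0, 0.02]
    - [0, 0, 0, 0, 0, 0, 0.02]

```text
t: 5.2
position: [0.4974, -0.2168, 0.2023]
ee_rot: [[-0.0, 0.985, 0.174], [0.0, 0.174, -0.985], [-1.0, -0.0, -0.0]]
ft_force: [0.1, -1.4, -4.7]
gripper_width: 0.338
```

```bash
python3 g.py .4893 .0937 .2; python3 - <<'E'
from h import *
s=take('scene','scene2')
u,v=map(int,proj(s,(.493,-.205,.2)));print(u,v)
cv2.imwrite('pics/s2.png',cv2.resize(s['image'][v-50:v+60,u-60:u+60,::-1],None,fx=5,fy=5,interpolation=cv2.INTER_CUBIC))
E
```

```text
t 5.2 p [ 0.4974 -0.2168  0.2023] yaw 10.0 tilt 0.01 F [ 0.15 -1.36 -4.65] T [-0.02 -0.1  -0.11] w 31.8 q [-0.62 -0.    1.84 -0.    1.31 -0.79]
tool shift [ 0.0024  0.046  -0.3072]
406 142
```

View pics/s2.png

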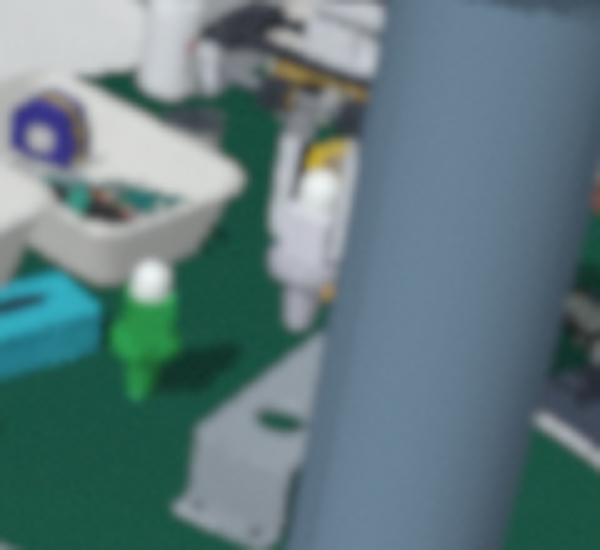

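jog_arm:
  plan:
    - [0, 0, 0, 0, 0.002, -0.014, 0.02]
    - [0, 0, 0, 0, 0.004, -0.028, 0.02]
    - [0, 0, 0, 0, 0.006, -0.04, 0.02]
    - [0, 0, 0, 0, 0.006, -0.04, 0.02]
    - [0, 0, 0, 0, 0.006, -0.04, 0.02]
    - [0, 0, 0, 0, 0.006, -0.04, 0.02]
    - [0, 0, 0, 0, 0.006, -0.04, 0.02]
    - [0, 0, 0, 0, 0.005, -0.035, 0.02]
    - [0, 0, 0, 0, 0.003, -0.02, 0.02]
    - [0, 0, 0, 0, 0.002, -0.01, 0.02]
    - [4, 0, 0, 0, 0, 0, 0.02]
    - [6, 0, 0, 0, 0, 0, 0.02]
    - [5.5, 0, 0, 0, 0, 0, 0.02]
    - [0, 0, 0, 0, 0, 0, 0.02]
    - [0, 0, 0, 0, 0, 0, 0.02]

```text
t: 6.75
position: [0.4893, 0.0932, 0.2018]
ee_rot: [[-0.001, 0.996, -0.094], [-0.0, -0.094, -0.996], [-1.0, -0.001, 0.0]]
ft_force: [-0.1, 0.7, -3.2]
gripper_width: 0.339
```

```bash
python3 g.py .4893 .0937 .15; python3 - <<'E'
from h import *
s=take('scene','scene3')
u,v=map(int,proj(s,(.489,.094,.14)));print(u,v)
cv2.imwrite('pics/s3.png',cv2.resize(s['image'][v-50:v+50,u-50:u+50,::-1],None,fx=6,fy=6,interpolation=cv2.INTER_CUBIC))
s=take('top','top3')
u,v=map(int,proj(s,(.489,.094,.14)));print(u,v)
cv2.imwrite('pics/t3.png',cv2.resize(s['image'][v-50:v+50,u-60:u+60,::-1],None,fx=5,fy=5,interpolation=cv2.INTER_CUBIC))
E
```

```text
t 6.75 p [0.4893 0.0932 0.2018] yaw -5.41 tilt 0.07 F [-0.08  0.74 -3.15] T [-0.08 -0.06 -0.03] w 31.9 q [-0.04 -0.11  1.94 -0.    1.31  0.05]
tool shift [ 0.0518  0.0001 -0.0006]
339 191
321 211
```

View pics/s3.png

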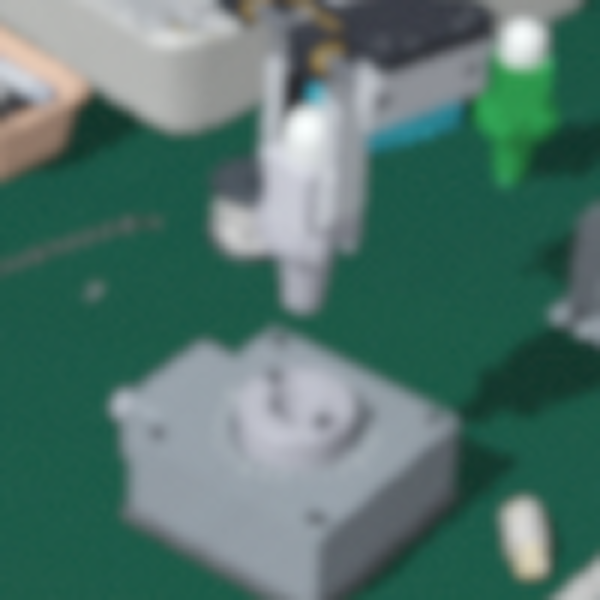

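View pics/t3.png

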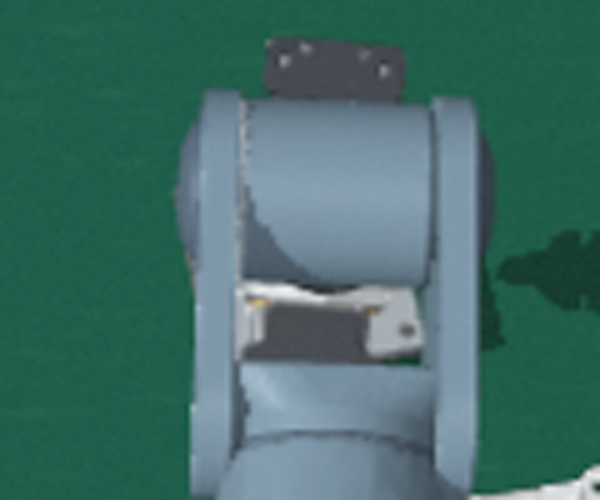

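The scene camera now sees the head cleanly above the spindle: dome at crop (307,128), shank foot at (303,305), spindle face at (300,405). I'll measure the axis offset from this one view.

```bash
python3 - <<'E'
from h import *
s=load('scene3')
a=cv2.resize(s['image'][198:222,322:356,::-1],None,fx=22,fy=22,interpolation=cv2.INTER_CUBIC)
a=np.clip((a.astype(float)-90)*1.7,0,255).astype(np.uint8)
# expected overlay numbers
for n,p in dict(c=(.4893,.0937,.075),dog1=(.4893+.022*np.cos(.096),.0937-.022*np.sin(.096),.082),dog2=(.4893-.022*np.cos(.096),.0937+.022*np.sin(.096),.082)).items():
    u,v=proj(s,p); x,y=(u-322+.5)*22-.5,(v-198+.5)*22-.5; print(n,round(x),round(y)); cv2.circle(a,(int(x),int(y)),3,(0,0,255),-1)
pts=[]
for t in np.linspace(0,6.28,60):
    u,v=proj(s,(.4893+.0305*np.cos(t),.0937+.0305*np.sin(t),.075)); cv2.circle(a,(int((u-322+.5)*22),int((v-198+.5)*22)),1,(0,255,0),-1)
cv2.imwrite('pics/sp3.png',a)
b=cv2.resize(s['image'][152:198,322:356,::-1],None,fx=13,fy=13,interpolation=cv2.INTER_CUBIC)
for p in ((.4893,.0932,.2018-.0156+.0565),(.4893,.0932,.2018-.0156-.045)):
    u,v=proj(s,p); print((u-322+.5)*13,(v-152+.5)*13); cv2.circle(b,(int((u-322+.5)*13),int((v-152+.5)*13)),2,(0,0,255),-1)
for z,r in((-.045,.0085),(.010,.026),(.0,.026)):
  for t in np.linspace(0,6.28,60):
    u,v=proj(s,(.4893+r*np.cos(t),.0932+r*np.sin(t),.1862+z)); cv2.circle(b,(int((u-322+.5)*13),int((v-152+.5)*13)),1,(0,255,0),-1)
cv2.imwrite('pics/hd3.png',b)
E
```

```text
c 372 221
dog1 285 102
dog2 464 265
253.4297419152951 147.8342348751047
233.38477445425258 510.53759759836316
```

View pics/sp3.png

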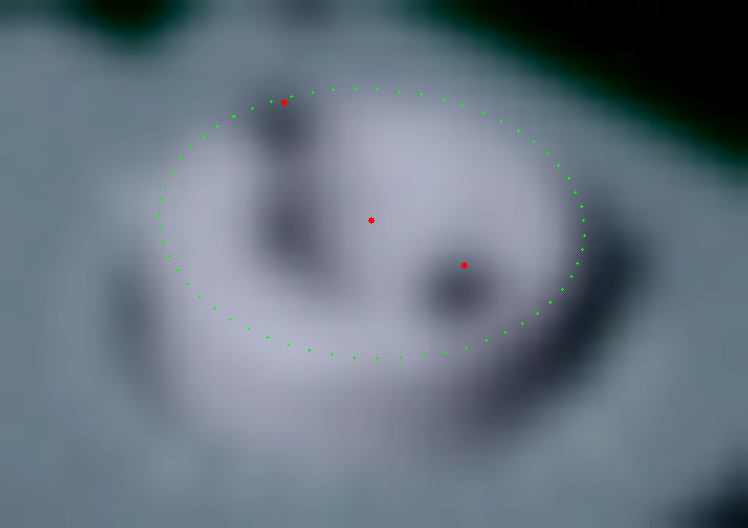

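View pics/hd3.png

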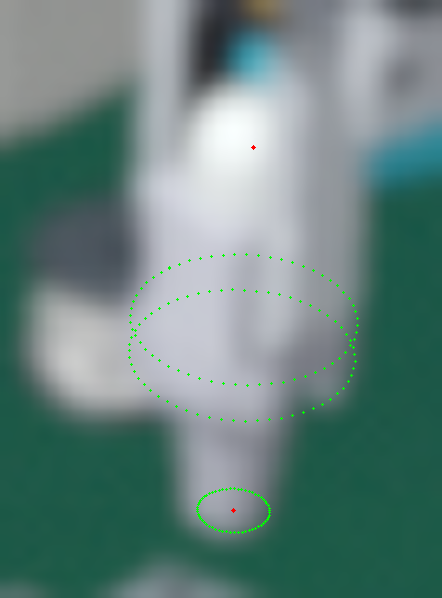

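Predicted and seen features agree within about 1 px for both the spindle and the head, and the dog line matches too. Descending in stages while watching the force.

jog_arm:
  plan:
    - [0, 0, 0, 0.015, 0, 0, 0.02]
    - [0, 0, 0, 0.025, 0, 0, 0.02]
    - [0, 0, 0, 0.02, 0, 0, 0.02]
    - [0, 0, 0, 0.015, 0, 0, 0.02]
    - [0, 0, 0, 0.01, 0, 0, 0.02]
    - [0, 0, 0, 0.005, 0, 0, 0.02]
    - [0, 0, 0, 0, 0, 0, 0.02]
    - [0, 0, 0, 0, 0, 0, 0.02]

```text
t: 7.65
position: [0.4902, 0.0933, 0.1131]
ee_rot: [[0.001, 0.995, -0.096], [-0.0, -0.096, -0.995], [-1.0, 0.001, -0.0]]
ft_force: [0.0, 0.7, -3.1]
gripper_width: 0.339
```

```bash
python3 g.py .4893 .0937 .102; python3 - <<'E'
from h import *
s=take('scene','scene4')
u,v=map(int,proj(s,(.489,.094,.1)));print(u,v)
cv2.imwrite('pics/s4.png',cv2.resize(s['image'][v-30:v+30,u-35:u+35,::-1],None,fx=10,fy=10,interpolation=cv2.INTER_CUBIC))
E
```

```text
t 7.65 p [0.4902 0.0933 0.1131] yaw -5.5 tilt 0.07 F [ 0.03  0.7  -3.11] T [-0.03 -0.06  0.  ] w 31.8 q [-0.04 -0.    2.01 -0.    1.13  0.06]
tool shift [ 0.0111 -0.001  -0.0003]
338 201
```

View pics/s4.png

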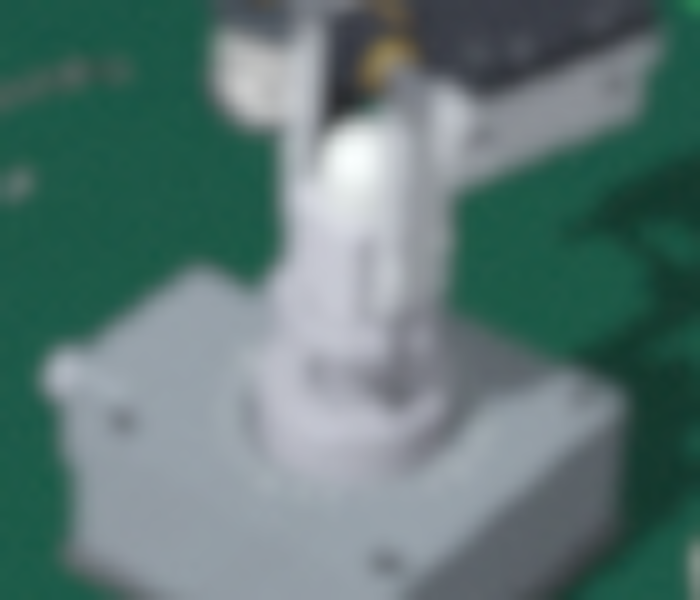

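jog_arm:
  plan:
    - [0, 0, 0, 0.005, 0, 0, 0.02]
    - [0, 0, 0, 0.004, 0, 0, 0.02]
    - [0, 0, 0, 0.002, 0, 0, 0.02]
    - [0, 0, 0, 0.002, 0, 0, 0.02]
    - [0, 0, 0, 0, 0, 0, 0.02]

```text
t: 8.2
position: [0.4894, 0.0933, 0.0991]
ee_rot: [[-0.001, 0.995, -0.096], [0.0, -0.096, -0.995], [-1.0, -0.001, 0.0]]
ft_force: [-0.3, 1.1, -2.6]
gripper_width: 0.341
```

```bash
for i in 1 2; do python3 g.py .4893 .0937 .0906; done
```

```text
t 8.2 p [0.4894 0.0933 0.0991] yaw -5.5 tilt 0.04 F [-0.34  1.09 -2.58] T [-0.09 -0.13 -0.02] w 32.1 q [-0.04  0.02  2.02  0.    1.11  0.06]
tool shift [ 0.0085 -0.0002 -0.0003]
t 8.2 p [0.4894 0.0933 0.0991] yaw -5.5 tilt 0.04 F [-0.34  1.09 -2.58] T [-0.09 -0.13 -0.02] w 32.1 q [-0.04  0.02  2.02  0.    1.11  0.06]
tool shift [ 0.0085 -0.0002 -0.0003]
```

jog_arm:
  plan:
    - [0, 0, 0, 0.001, 0, 0, 0.02]
    - [0, 0, 0, 0.001, 0, 0, 0.02]
    - [0, 0, 0, 0.001, 0, 0, 0.02]
    - [0, 0, 0, 0, 0, 0, 0.02]

```text
t: 8.6
position: [0.4896, 0.0933, 0.0963]
ee_rot: [[-0.0, 0.995, -0.096], [0.0, -0.096, -0.995], [-1.0, -0.0, -0.0]]
ft_force: [0.3, -0.2, -3.1]
gripper_width: 0.343
```

```bash
python3 g.py .4893 .0937 .0906
```

```text
t 8.6 p [0.4896 0.0933 0.0963] yaw -5.5 tilt 0.02 F [ 0.27 -0.21 -3.08] T [-0.02 -0.06 -0.04] w 32.3 q [-0.04  0.02  2.02  0.    1.1   0.06]
tool shift [ 0.0057 -0.0003 -0.0003]
```

jog_arm:
  plan:
    - [0, 0, 0, 0.001, 0, 0, 0.02]
    - [0, 0, 0, 0.001, 0, 0, 0.02]
    - [0, 0, 0, 0.001, 0, 0, 0.02]
    - [0, 0, 0, 0, 0, 0, 0.02]

```text
t: 9.0
position: [0.4896, 0.0933, 0.0933]
ee_rot: [[-0.0, 0.995, -0.096], [0.0, -0.096, -0.995], [-1.0, -0.0, 0.0]]
ft_force: [0.2, 0.0, -3.7]
gripper_width: 0.342
```

```bash
python3 g.py .4893 .0937 .0906
```

```text
t 9.0 p [0.4896 0.0933 0.0933] yaw -5.5 tilt 0.02 F [ 0.23  0.02 -3.73] T [-0.06 -0.04 -0.01] w 32.1 q [-0.04  0.03  2.02 -0.    1.09  0.06]
tool shift [ 0.0027 -0.0003 -0.0003]
```

jog_arm:
  plan:
    - [0, 0, 0, 0.0007, 0, 0, 0.02]
    - [0, 0, 0, 0.0007, 0, 0, 0.02]
    - [0, 0, 0, 0.0005, 0, 0, 0.02]
    - [0, 0, 0, 0, 0, 0, 0.02]

```text
t: 9.4
position: [0.4896, 0.0933, 0.0915]
ee_rot: [[-0.0, 0.995, -0.096], [0.0, -0.096, -0.995], [-1.0, -0.0, -0.0]]
ft_force: [0.5, 0.8, -3.4]
gripper_width: 0.339
```

```bash
python3 g.py .4893 .0937 .0906
```

```text
t 9.4 p [0.4896 0.0933 0.0915] yaw -5.5 tilt 0.01 F [ 0.53  0.84 -3.39] T [-0.04 -0.11  0.02] w 31.9 q [-0.04  0.03  2.02  0.    1.09  0.06]
tool shift [ 0.0009 -0.0004 -0.0003]
```

jog_arm:
  plan:
    - [0, 0, 0, 0.0005, 0, 0, 0.02]
    - [0, 0, 0, 0.0005, 0, 0, 0.02]
    - [0, 0, 0, 0, 0, 0, 0.02]

```text
t: 9.7
position: [0.4897, 0.0933, 0.0906]
ee_rot: [[0.0, 0.995, -0.096], [0.0, -0.096, -0.995], [-1.0, 0.0, -0.0]]
ft_force: [-0.6, 0.4, -2.2]
gripper_width: 0.34
```

```bash
python3 g.py .4893 .0937 .0906
```

```text
t 9.7 p [0.4897 0.0933 0.0906] yaw -5.5 tilt 0.0 F [-0.63  0.39 -2.23] T [-0.03 -0.08 -0.04] w 31.9 q [-0.04  0.03  2.02  0.    1.09  0.06]
tool shift [-0.     -0.0005 -0.0003]
```

Contact may be starting. I'll keep going down in 0.5 mm rows until there is a clear upward force.

jog_arm:
  plan:
    - [0, 0, 0, 0.0005, 0, 0, 0.02]
    - [0, 0, 0, 0, 0, 0, 0.02]

```text
t: 9.9
position: [0.4897, 0.0933, 0.0905]
ee_rot: [[-0.0, 0.995, -0.096], [-0.0, -0.096, -0.995], [-1.0, -0.0, 0.0]]
ft_force: [-3.0, -0.7, 1.9]
gripper_width: 0.338
```

jog_arm:
  plan:
    - [0, 0, 0, 0.0005, 0, 0, 0.02]
    - [0, 0, 0, 0, 0, 0, 0.02]

```text
t: 10.1
position: [0.4898, 0.0933, 0.0905]
ee_rot: [[-0.0, 0.995, -0.096], [-0.0, -0.096, -0.995], [-1.0, -0.0, 0.0]]
ft_force: [-4.6, 0.2, 6.2]
gripper_width: 0.343
```

Hard stop at TCP z = 0.0905, against 0.0906 expected for flush. A sideways force of −4.6 N says the shank is bearing slightly on the +x side, so I'll ease off 0.5 mm and look.

jog_arm:
  plan:
    - [0, 0, 0, 0, -0.0005, 0, 0.02]
    - [0, 0, 0, 0, 0, 0, 0.02]

```text
t: 10.3
position: [0.4897, 0.0933, 0.0905]
ee_rot: [[0.001, 0.995, -0.096], [-0.0, -0.096, -0.995], [-1.0, 0.001, 0.0]]
ft_force: [-2.3, 0.3, 5.9]
gripper_width: 0.34
```

```bash
python3 g.py .4893 .0937 .0906; python3 - <<'E'
from h import *
s=take('scene','scene5')
u,v=map(int,proj(s,(.489,.094,.1)));print(u,v)
cv2.imwrite('pics/s5.png',cv2.resize(s['image'][v-30:v+30,u-35:u+35,::-1],None,fx=10,fy=10,interpolation=cv2.INTER_CUBIC))
E
```

```text
t 10.3 p [0.4897 0.0933 0.0905] yaw -5.49 tilt 0.06 F [-2.33  0.28  5.87] T [-0.03  0.62  0.03] w 32.0 q [-0.04  0.03  2.02 -0.    1.09  0.06]
tool shift [-0.0001 -0.0005 -0.0003]
338 201
```

View pics/s5.png

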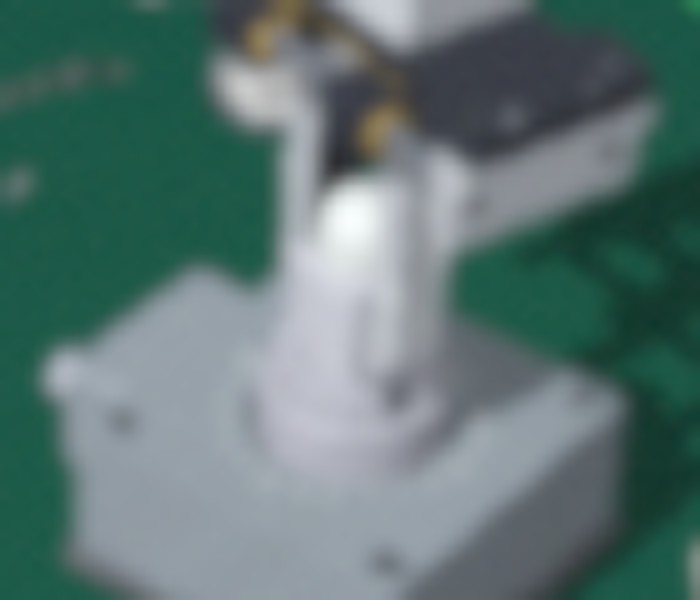

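The flange lies on the spindle face with no visible gap at crop (350,410). Releasing, then straight up and away.

jog_arm:
  plan:
    - [0, 0, 0, 0, 0, 0, 0.04]
    - [0, 0, 0, 0, 0, 0, 0.06]
    - [0, 0, 0, 0, 0, 0, 0.07]
    - [0, 0, 0, 0, 0, 0, 0.07]
    - [0, 0, 0, 0, 0, 0, 0.07]

```text
t: 10.85
position: [0.4892, 0.0934, 0.0894]
ee_rot: [[0.0, 0.995, -0.096], [0.0, -0.096, -0.995], [-1.0, 0.0, -0.0]]
ft_force: [0.0, 0.2, 0.4]
gripper_width: 0.726
```

```bash
python3 g.py
```

```text
t 10.85 p [0.4892 0.0934 0.0894] yaw -5.5 tilt 0.0 F [0.02 0.2  0.36] T [-0.03 -0.09 -0.01] w 68.2 q [-0.04  0.03  2.03  0.    1.09  0.06]
```

jog_arm:
  plan:
    - [0, 0, 0, -0.01, 0, 0, 0.07]
    - [0, 0, 0, -0.02, 0, 0, 0.07]
    - [0, 0, 0, -0.03, 0, 0, 0.07]
    - [0, 0, 0, -0.03, 0, 0, 0.07]
    - [0, 0, 0, -0.03, 0, 0, 0.07]
    - [0, 0, 0, 0, 0, 0.03, 0.07]
    - [0, 0, 0, 0, 0, 0.04, 0.07]
    - [0, 0, 0, 0, 0, 0.04, 0.07]
    - [0, 0, 0, 0, 0, 0.04, 0.07]
    - [0, 0, 0, 0, 0, 0.04, 0.07]
    - [0, 0, 0, 0, 0, 0.03, 0.07]
    - [0, 0, 0, 0, 0, 0, 0.07]
    - [0, 0, 0, 0, 0, 0, 0.07]

```text
t: 12.15
position: [0.4681, -0.1258, 0.2101]
ee_rot: [[0.001, 0.995, -0.097], [0.0, -0.097, -0.995], [-1.0, 0.001, -0.0]]
ft_force: [-0.1, 0.7, 0.4]
gripper_width: 0.745
```

```bash
python3 g.py; python3 - <<'E'
from h import *
s=take('scene','scene6')
u,v=map(int,proj(s,(.489,.094,.1)))
a=cv2.resize(s['image'][v-30:v+30,u-30:u+30,::-1],None,fx=6.5,fy=6.5,interpolation=cv2.INTER_CUBIC)
s=take('top','top6')
u,v=map(int,proj(s,(.489,.094,.1)));print(u,v)
b=cv2.resize(s['image'][v-20:v+20,u-20:u+20,::-1],(a.shape[1],a.shape[0]),interpolation=cv2.INTER_CUBIC)
cv2.imwrite('pics/fin.png',np.hstack([a,b]))
W=cloud(s);X,Y,Z=np.moveaxis(W,-1,0)
near=np.hypot(X-.4893,Y-.0937)<.045
for lo,hi in((.079,.091),(.115,.13),(.134,.155)):
    m=near&(Z>lo)&(Z<hi); p=W[m]; print(lo,m.sum(),np.median(p,0),cv2.minEnclosingCircle(p[:,:2].astype(np.float32)),cv2.minAreaRect(p[:,:2].astype(np.float32)))
for t in('top0','top6'):
    s=load(t);W=cloud(s);X,Y,Z=np.moveaxis(W,-1,0)
    m=(np.hypot(X-.52,Y+.345)<.04)&(Z>.124); print('block',m.sum(),np.median(W[m],0) if m.any() else None)
E
```

```text
t 12.15 p [ 0.4681 -0.1258  0.2101] yaw -5.57 tilt 0.03 F [-0.11  0.68  0.4 ] T [-0.05 -0.06 -0.02] w 70.0 q [-0.5  -0.16  1.97  0.    1.33 -0.4 ]
320 212
0.079 106 [0.48472218 0.0987821  0.08373354] ((0.4889622926712036, 0.09416481107473373), 0.025654200464487076) ((0.48880118131637573, 0.09371283650398254), (0.05014653131365776, 0.04902958124876022), 72.9409408569336)
0.115 53 [0.48467742 0.09728685 0.12186129] ((0.48919445276260376, 0.09288354218006134), 0.020348157733678818) ((0.4893001616001129, 0.0942598506808281), (0.028743227943778038, 0.03179116174578667), 89.53137969970703)
0.134 65 [0.48887058 0.09478502 0.14017752] ((0.4887580871582031, 0.0937301367521286), 0.012884057126939297) ((0.48923733830451965, 0.09473921358585358), (0.022709384560585022, 0.02289348840713501), 89.64464569091797)
block 53 [ 0.52026393 -0.34346787  0.13076945]
block 53 [ 0.5202971  -0.34254859  0.130361  ]
```

View pics/fin.png

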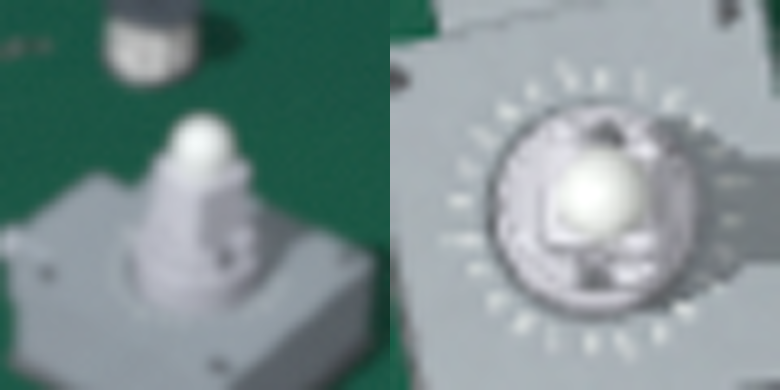

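View pics/top6.png

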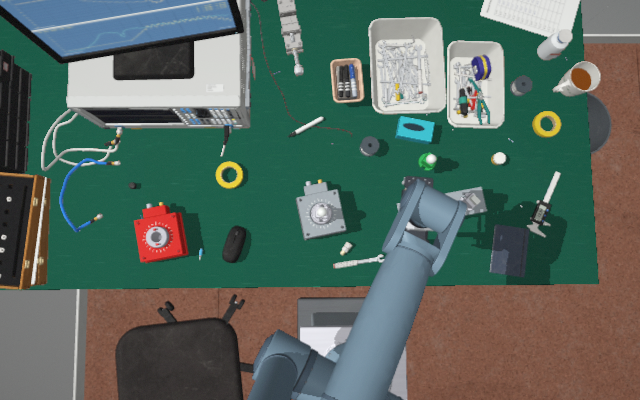

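The head is seated with its slots over the dogs. Its centre measures (0.489, 0.094), the flange top is at about 84 mm (85 expected), and the block head hasn't moved. The arm touches nothing, so I'm handing in.

```bash
python3 -c "
from cell import order
print(order.job_done())"
```

```text
the job is handed in; nothing more can be done
None
```

I took the white domed head out of the rack and lowered it into the grey positioner's spindle. I pressed it to a hard stop, let go, backed the arm clear and handed the job in at about 12 s. No verdict came back.

**Seating:** The tool stopped at 90.5 mm, against 90.6 mm expected for a flush flange. From above, the flange top measured about 84 mm (85 expected) and the dome about 140 mm. The axis is within about 1 mm of the spindle centre, and both slots are over the dogs.

**Other head:** The block head is still standing in its rack hole. It measured within 1 mm of where it was, which is within the camera noise.

**Disagreements:**
- While pressing, I saw a sideways force of up to 4.6 N from the bore. I eased off 0.5 mm before letting go, and it was still 2.3 N; after letting go the force read near zero.
- The scene and top cameras differed by about 1 px (2–5 mm), and depth readings scatter by about 4 mm. So the camera alone can't confirm the 3 mm flush limit; the hard stop is the stronger evidence.

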